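# Hang a slotted plate on two headed pins and slide it home

### The arm

A 7-joint arm with a two-finger parallel gripper is mounted at the origin on a cart in front of the work surface, level with it; the furniture and walls round the work are solid. World frame = base frame: x ahead of the robot, y to its left, z up, the work surface at z = 0. Lengths are in m, angles in rad, forces in N, time in s.
With the tool pointing down it reaches from about 0.4 to 0.75 m from the base axis. Payload 19.5 kg.
Tool frame: the origin (TCP) lies at the very end of the fingers, on their centre line; the grasp point (between the pads) lies 19 mm behind it; z points along the fingers, y is the direction in which the jaws open and shut (so a half turn about z gives the same grasp; the last joint's range is limited). The gripper opens to 85 mm and grips with 20 to 120 N. Pads are 22 mm wide; open, the fingers measure 114 mm over their backs; the gripper's body (76 mm by 85 mm) begins 54 mm behind the grasp point. The pads swing forward as they close: fully open they stand 13 mm farther back than shut.
Start: joints at [-1.38, 0.707, -0.028, 1.485, 0.022, 0.951, -0.075], TCP at [0.133, 0.559, 0.231] pointing down, gripper open.
Joint ranges: [-2.71, 2.71], [-0.32, 2.16], [-1.57, 1.52], [0, 2.45], [-1.46, 4.6], [0, 2.02], [-2.83, 2.83]. Speed limits (rad/s): [1.89, 1.89, 2.57, 2.57, 3.01, 3.01, 3.01].

### API

Orientations are given as a unit quaternion [x, y, z, w].
In Python, from bench import sense, vision, ctrl gives the robot as it stands.
- The arm moves only by the shell command python3 -m handwheel 'ROWS'. ROWS is a JSON object of lists of equal length, an entry for each row: "linear": the shift along the tool's x, y, z as a fraction of full scale, a list of three; "delta_rot": the turn, a rotation vector about the tool's x, y, z as a fraction of full scale, a list of three; "hand": the opening, from -1 (shut) to 1 (fully open). A call has 1 to 10 rows; each row is the pose to reach, as a shift and turn from the pose measured when the call began, along the tool's axes at that moment; what a row does not reach only later rows make up. Full scale, the value 1, is 0.15 m for a shift and 90 degrees for a turn. A row lasts 1/12 s, in which the tool goes at most 41.7 mm and 7.16 degrees, less where a joint would pass 70% of its speed; a pose out of reach is approached as far as the arm can. A call with a number of a shift or a turn outside -1 to 1 is refused whole. A call with a gripper value outside its range is refused whole. The fingers move at their own pace and stop on an object; the grip force is fixed at half the most. Time passes only in rows, so rows that repeat a pose let the fingers close. It gives the time, the measured TCP pose, the force and the opening at its end, in the units of the state.
- sense(): the state, without advancing time (a new reading comes with each control period).
- vision.snapshot(name): name is "side" or "top"; returns the picture (420x560x3 uint8, red, green, blue); there is no depth.
- vision.camera_model(name): a dict with "K" (3x3 intrinsics, pixels), "k1" (the pictures are not rectified: a ray, as slopes to the right and down, at radius r is drawn at 1 + k1 r^2 times it, then the intrinsics apply), "origin" and "attitude" of the camera in the world. Camera axes: x right, y up, looking along -z (the intrinsics and any distortion apply to the point x, -y, -z); pixel columns grow to the right and rows downward; lengths in m; the calibration is good to about 2 mm. A picture is of the moment at which its call begins. camera_model takes no time and is no camera call.
- ctrl.finish_job(): hands the job in, once; it reports no verdict.
The state is a dict: "clock": time; "joint_positions": joint angles; "dq": joint speeds; "joint_torque": joint torques, N m; "tcp_pos": TCP position; "orientation": TCP orientation; "wrist_force": force on the tool from outside, world axes, zero at the start; "wrist_torque": the same for the moment, N m; "finger_gap": opening from 0.0 (shut) to 1.0 (fully open).
Only numpy, scipy, OpenCV 4.12 (cv2) and the standard library are available. Lean on these libraries where they do the work, as an engineer would, in place of code of your own. Each camera call takes 0.05 s, during which the arm holds its last target.

### The job

Take the slotted hanger plate out of its wooden stand and lower it gently onto the two headed pins of the rack, between the bar and the pin heads, feeling for the pins because the bar's height is not known; let go, so that it hangs by its slots. Then slide the hanging plate sideways to the left as the robot sees it (the rack's +y) until both slots are fully home against the pins, and leave it hanging there untouched. Do not disturb the tape measure, the bearing or the tin.

Things in the scene. Friction and masses are not known exactly. Their poses are not given: they have to be found in the camera images.
- plate: Bare steel hanger plate, 6 mm thick (x), 0.2 to 0.45 kg, upright. Origin: middle of its lower edge; y along its width, z up. From the front: a leg (y -30 to 30, z 0 to 62 mm), a crosspiece above it (y -95 to 95, z 62 to 116), a grip tab on top. Two L-shaped slots go through the crosspiece. Hung, it slides to its +y by 26.5 mm to fully home, against friction of a few N.
- plate_tab (a point): Middle of the top edge of the plate's grip tab, 165 mm above the plate's origin, plate axes. The tab is 36 mm wide (y), 10 mm thick (x) and stands 49 mm above the crosspiece: grasp it from above across its thickness.
- plate_slot_right (a point): In the plate's slot at plate y = -55, z = 90 mm: where the pin's axis lies when the slot top (z 94) rests on the pin. Below it the slot's upright entry, 13 mm wide, opens at the crosspiece's lower edge (z 62), flared to 25 mm over the last 12 mm. From it a level slot 11 mm high (z 83 to 94) runs towards the plate's -y and ends 30.5 mm from here.
- plate_slot_left (a point): The same in the other, identical slot, at plate y = +55, z = 90 mm; its level part also runs to the plate's -y.
- rack: Fixed, rigid rack: base (x -40 to 80, y -90 to 90, 10 mm thick), two grey uprights (x 14 to 38, |y| 30 to 54, 175 mm high). Origin: underside of the base, in the plane of the pin bar's front face, midway between the pins; x horizontal, the pins point to -x, y along the bar. The aluminium bar (y -62 to 62, 28 mm high, x 0 to 14) is clamped to the uprights at an unreported height.
- rack_gap (a point): Point on the bench (z = 0) under the middle of the pins' bare shanks (rack x = -7, y = 0), rack axes. The two pins stand at y = -55 and +55, 8 mm thick, 14 mm of bare shank from the bar to a head 16 mm wide and 4 mm thick. Pin axes are 110 to 150 mm up, never reported: feel or see it. Hung, the plate's origin is over this point (x play 4 mm either way); fully home it is 26.5 mm to +y.
- stand: Fixed hardwood stand, 80 x 100 x 38 mm, origin at the centre of its underside. Its groove (along its y, 8 mm wide, 64 mm long, floor at z 8 mm) holds the plate's leg upright at the start, the plate's axes parallel to its own; lift the plate straight up at least 35 mm to free it.
- tape_measure: Bystander: yellow and black tape measure, 39 x 79 x 66 mm, loose; origin under its centre.
- bearing: Bystander: steel ball bearing ring, 52 mm diameter, 15 mm high, loose, flat on the bench; origin under its centre.
- grease_tin: Bystander: round tin with a white lid, 68 mm diameter, 69 mm high, loose; origin under its centre.
Mind the look-alikes: they are no part of the job. What is meant by the rack is not purple, and is the larger of those in its own colour.

How it is judged:
By the outcome, as a careful person would: the job done as asked, in the order asked, and still so for the second after the job is handed in, with the robot touching nothing.
It also fails if it takes over 61 s, if anything falls off the work surface, if the arm or the gripper's body presses on something with over 40 N, if the wrist force passes 120 N, or if a joint passes its speed limit or range.

## Working session

There is one attempt and no reset: what is moved stays moved. The work goes in short steps, Python scripts to look and compute and a shell command to move; the robot and the scene stay as the last step left them, time stands still between calls to the robot, and variables do not carry over. Pictures are saved under pics/ and viewed, and the job is handed in when it is done.

```bash
ls; mkdir -p pics; python3 - <<'E'
from bench import sense, vision, ctrl
import cv2
print(sense())
for n in("side","top"):
    im=vision.snapshot(n); cv2.imwrite(f"pics/{n}0.png",im[:,:,::-1]); print(vision.camera_model(n))
E
```

```text
pics
{'clock': 0.0, 'joint_positions': array([-1.37967163,  0.70705015, -0.02762942,  1.48497751,  0.02200296,
        0.95088296, -0.07548882]), 'dq': array([ 2.67513062e-04,  1.08407504e-03,  1.22750859e-04, -1.17364197e-04,
        2.47434962e-03, -8.39843475e-04,  9.15078192e-05]), 'joint_torque': array([ 2.79949536e-04, -8.83201861e+01,  1.23460103e+00, -2.36178195e+01,
        1.68306904e-02,  6.36782046e-03, -3.69716281e-05]), 'tcp_pos': array([0.13260603, 0.55924729, 0.23086276]), 'orientation': array([ 1.16138619e-01,  9.93232885e-01, -5.05637767e-04, -4.63224164e-05]), 'wrist_force': array([0.24064168, 0.02046909, 0.38276736]), 'wrist_torque': array([0.01735993, 0.03458717, 0.01343632]), 'finger_gap': 1.0021979953503035}
{'K': array([[410.0019162 ,   0.        , 276.40702824],
       [  0.        , 410.0019162 , 205.52623371],
       [  0.        ,   0.        ,   1.        ]]), 'k1': -0.055639990276552906, 'origin': array([-0.07551642, -0.75398642,  0.57306832]), 'attitude': array([ 0.52500423, -0.17050452, -0.25261549,  0.79465979])}
{'K': array([[382.14856839,   0.        , 283.17836228],
       [  0.        , 382.14856839, 214.41971694],
       [  0.        ,   0.        ,   1.        ]]), 'k1': -0.08240023435318307, 'origin': array([0.3822577 , 0.12622418, 1.36478131]), 'attitude': array([ 0.05316639, -0.05040005, -0.6988913 ,  0.71146617])}
```

View pics/side0.png

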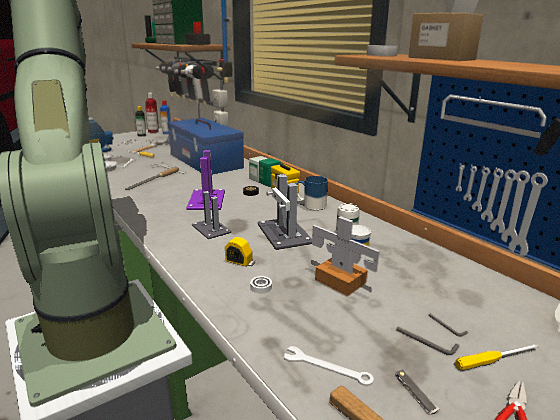

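View pics/top0.png

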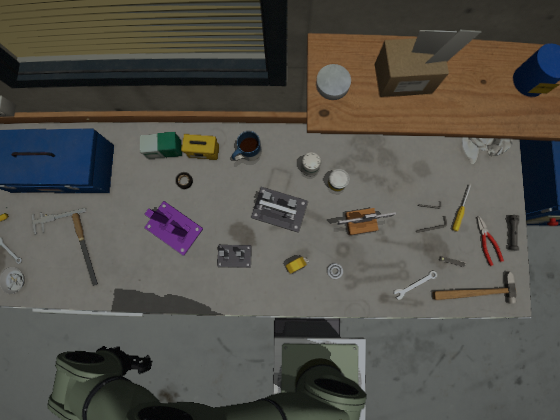

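The top view has the rack at about (280,208), the stand and plate at (362,219), the bearing at (335,271), the tape at (295,264) and a tin at (338,179). A small grey look-alike is at (235,255) and a purple one at (173,228). I'll zoom in next.

```bash
python3 - <<'E'
import cv2
t=cv2.imread('pics/top0.png'); s=cv2.imread('pics/side0.png')
a=t[150:290,220:410]; cv2.imwrite('pics/tz.png',cv2.resize(a,None,fx=4.2,fy=4.2,interpolation=cv2.INTER_CUBIC))
a=s[160:300,230:400]; cv2.imwrite('pics/sz.png',cv2.resize(a,None,fx=4.2,fy=4.2,interpolation=cv2.INTER_CUBIC))
E
```

```text
(no output)
```

View pics/tz.png

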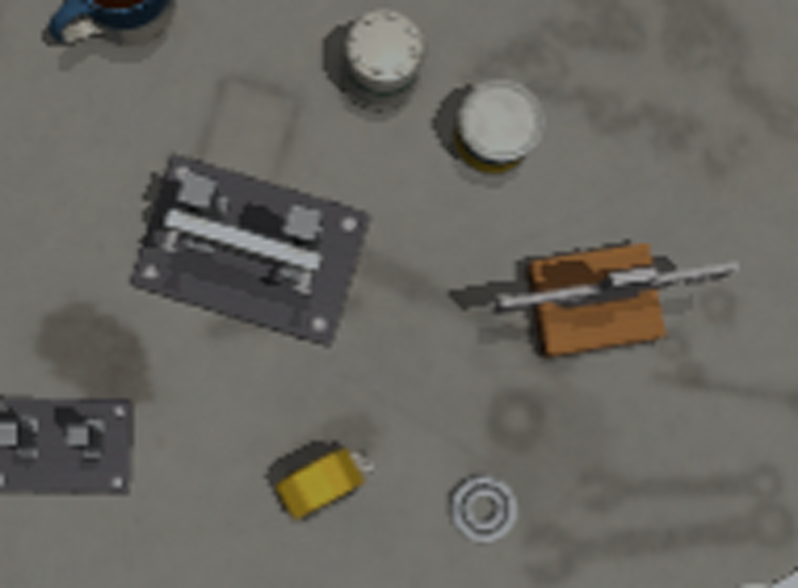

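View pics/sz.png

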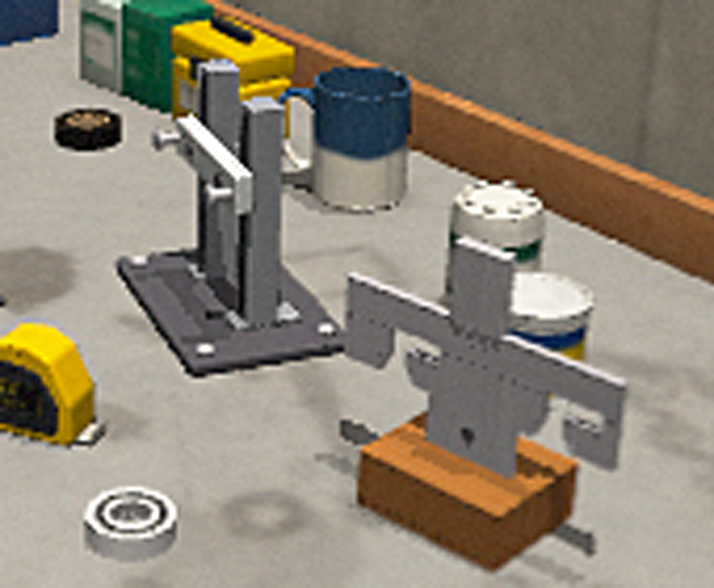

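The plate's slots run towards image right, which is plate -y, so plate +y is the robot's left. The rack's pins face the robot. I'll fit poses from hand-picked corners.

```bash
cat > h.py <<'E'
import numpy as np, cv2, json
from scipy.spatial.transform import Rotation as R
from scipy.optimize import least_squares
from bench import sense, vision, ctrl
CM={n:vision.camera_model(n) for n in("side","top")}
def proj(n,P):
    c=CM[n]; p=(np.atleast_2d(P)-c["origin"])@R.from_quat(c["attitude"]).as_matrix()
    x=p[:,0]/-p[:,2]; y=-p[:,1]/-p[:,2]; s=1+c["k1"]*(x*x+y*y)
    K=c["K"]; return np.c_[K[0,0]*x*s+K[0,2],K[1,1]*y*s+K[1,2]]
def w(pose,L):  # pose x,y,yaw
    L=np.atleast_2d(L).astype(float); c,s=np.cos(pose[2]),np.sin(pose[2])
    return np.c_[pose[0]+c*L[:,0]-s*L[:,1],pose[1]+s*L[:,0]+c*L[:,1],L[:,2]]
def fitpose(obs,p0,lf):
    # obs: list (cam, local func(p)->xyz mm , px)
    def f(p): return np.concatenate([(proj(n,w(p[:3],np.array(l(p) if callable(l) else l)/1000.))[0]-px) for n,l,px in obs])
    r=least_squares(f,p0,loss='soft_l1'); return r.x,f(r.x).reshape(-1,2)
E
cat > fit0.py <<'E'
from h import *
T=lambda X,Y:np.array([(X+.5)/4.2-.5+220,(Y+.5)/4.2-.5+150])
S=lambda X,Y:np.array([(X+.5)/4.2-.5+230,(Y+.5)/4.2-.5+160])
rk=[("top",[80,90,10],T(175,154)),("top",[80,-90,10],T(369,212)),("top",[-40,-90,10],T(330,346)),("top",[-40,90,10],T(132,285)),
("side",[-40,-90,10],S(195,368)),("side",[-40,90,10],S(120,262)),("side",[80,-90,10],S(343,345)),
("side",lambda p:[0,62,p[3]*1000+14],S(182,117)),("side",lambda p:[0,-62,p[3]*1000+14],S(240,187)),("side",lambda p:[0,-62,p[3]*1000-14],S(240,214)),
("side",lambda p:[-16,55,p[3]*1000],S(158,139)),("side",lambda p:[-16,-55,p[3]*1000],S(213,186)),
("top",lambda p:[0,62,p[3]*1000+14],T(167,224)),("top",lambda p:[0,-62,p[3]*1000+14],T(316,269))]
p,e=fitpose(rk,[.55,.15,-.3+.0,.13],0); print("rack",p,np.degrees(p[2])); print(e.round(1).tolist())
# stand pose & plate, plate at z0=8
st=[("top",[40,50,38],T(532,258)),("top",[40,-50,38],T(650,243)),("top",[-40,-50,38],T(664,340)),("top",[-40,50,38],T(548,356)),
("side",[-40,50,38],S(358,450)),("side",[-40,-50,38],S(492,540)),("side",[40,-50,38],S(577,462))]
q,e=fitpose(st,[.5,-.05,.1],0); print("stand",q,np.degrees(q[2]));print(e.round(1).tolist())
pl=[("side",[-3,95,124],S(348,275)),("side",[-3,-95,124],S(620,383)),("side",[-3,-95,70],S(610,470)),
("side",[-5,18,173],S(455,241)),("side",[-5,-18,173],S(507,257)),
("top",[0,95,124],T(500,303)),("top",[0,-95,124],T(737,267)),("top",[0,0,173],T(633,274))]
r,e=fitpose(pl,[.5,-.05,.1],0); print("plate",r,np.degrees(r[2]));print(e.round(1).tolist())
E
python3 fit0.py
```

```text
rack [ 0.58348464  0.15255335 -0.28429398  0.12000343] -16.288845077551077
[[-0.5, -0.4], [0.8, 0.3], [0.4, 0.0], [-0.5, -0.3], [-0.0, 0.3], [-0.5, -0.2], [3.5, -0.6], [-0.7, -0.4], [-0.3, -2.4], [-0.5, 0.3], [0.8, 0.0], [-0.1, 2.2], [-0.3, -0.1], [0.5, 0.3]]
stand [ 0.55878694 -0.14358124  0.14147867] 8.10613041878005
[[-0.1, 0.8], [-0.3, 0.9], [-0.1, 0.1], [-0.5, -0.1], [0.1, 0.0], [0.6, -4.9], [0.4, 1.0]]
plate [ 0.56107059 -0.14190141  0.16976841] 9.727013316803824
[[-0.1, 0.1], [0.3, 0.7], [0.2, 0.6], [-0.2, -0.2], [0.0, 0.6], [-0.4, -0.2], [-0.4, -0.3], [-0.4, 0.2]]
```

```bash
cat > ov.py <<'E'
from h import *
def box(x,y,z): return [[[a,b,c] for a in x for b in y for c in z]]
def edges(x,y,z):
    v=np.array([[a,b,c] for a in x for b in y for c in z],float)
    return [(v[i],v[j]) for i in range(8) for j in range(i+1,8) if (v[i]!=v[j]).sum()==1]
def circ(x,y,z,r):
    t=np.linspace(0,2*np.pi,25); v=np.c_[0*t+x,y+r*np.cos(t),z+r*np.sin(t)]; return list(zip(v[:-1],v[1:]))
def rack(h):
    E=edges((-40,80),(-90,90),(10,10.01))+edges((0,14),(-62,62),(h-14,h+14))
    for s in(-1,1): E+=edges((14,38),(s*30,s*54),(10,175))+circ(-18,s*55,h,8)+circ(-14,s*55,h,8)
    return E
def plate(z0):
    E=edges((-3,3),(-95,95),(z0+62,z0+116))+edges((-5,5),(-18,18),(z0+116,z0+165))+edges((-3,3),(-30,30),(z0,z0+62))
    return E
def draw(img,cam,pose,E,x0,y0,wd,ht,f,out,col=(0,255,255)):
    a=cv2.resize(img[y0:y0+ht,x0:x0+wd],None,fx=f,fy=f,interpolation=cv2.INTER_CUBIC)
    for p,E1,c in zip(pose,E,col):
        for u,v in E1:
            q=(proj(cam,w(p[:3],np.array([u,v])/1000.))-[x0,y0]+.5)*f-.5
            cv2.line(a,tuple(np.round(q[0]*8).astype(int).tolist()),tuple(np.round(q[1]*8).astype(int).tolist()),c,1,cv2.LINE_AA,3)
    cv2.imwrite(out,a)
E
python3 - <<'E'
from ov import *
t=cv2.imread('pics/top0.png'); s=cv2.imread('pics/side0.png')
rp=[.58348,.15255,-.2843]; pp=[.56107,-.1419,.1698]
P=[rp,pp];E=[rack(120),plate(8)];c=[(0,255,255),(0,255,0)]
draw(s,'side',P,E,255,170,65,85,9,'pics/o1.png',c)
draw(t,'top',P,E,248,182,65,55,10,'pics/o2.png',c)
draw(s,'side',P,E,308,210,75,75,8,'pics/o3.png',c)
draw(t,'top',P,E,325,200,75,45,9,'pics/o4.png',c)
E
```

```text
(no output)
```

View pics/o1.png

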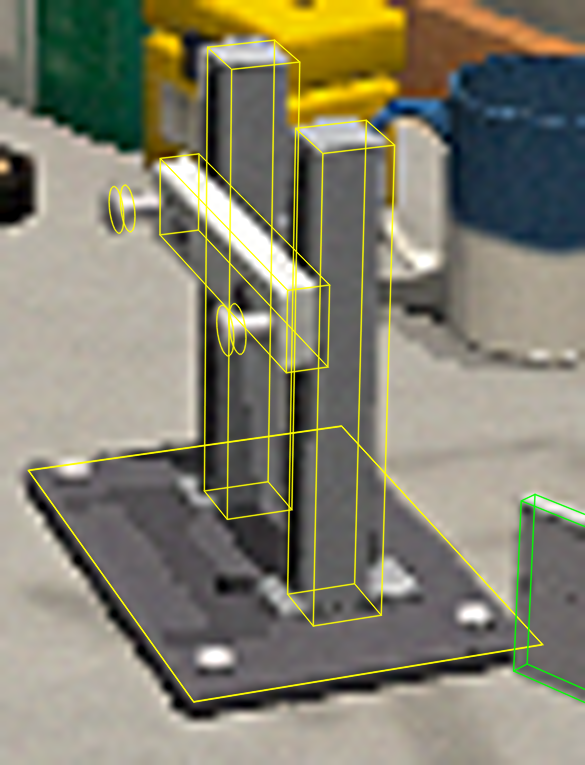

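View pics/o2.png

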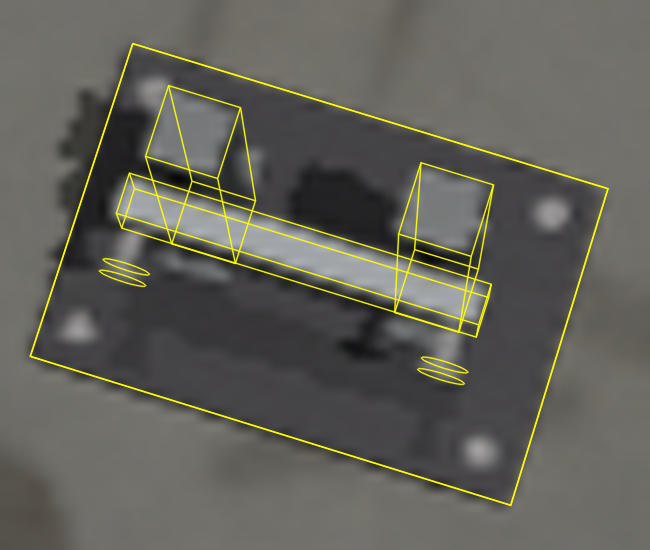

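View pics/o3.png

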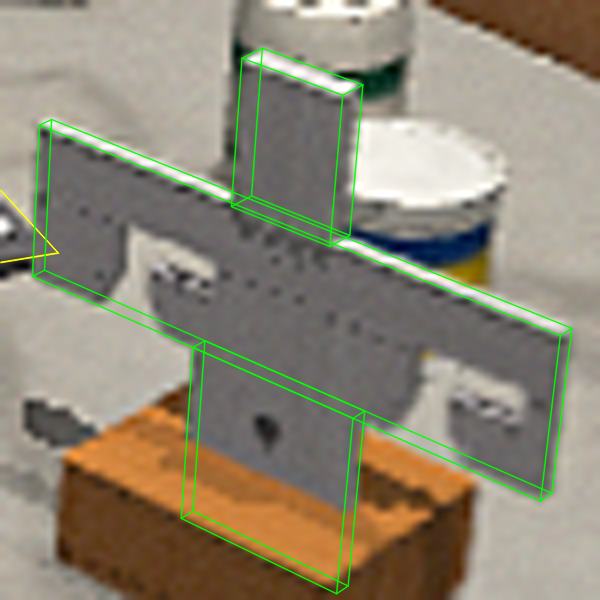

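View pics/o4.png

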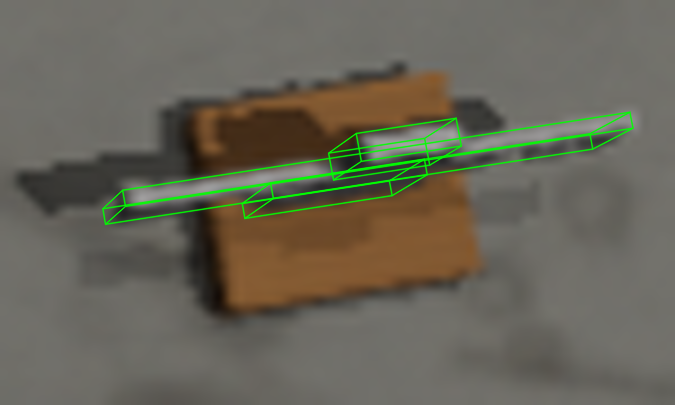

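```bash
cat > fit1.py <<'E'
from ov import *
T=lambda X,Y:np.array([(X+.5)/10-.5+248,(Y+.5)/10-.5+182])
S=lambda X,Y:np.array([(X+.5)/9-.5+255,(Y+.5)/9-.5+170])
H=lambda x,y,d:(lambda p:[x,y,p[3]*1000+d])
rk=[("top",[80,90,10],T(132,45)),("top",[80,-90,10],T(605,190)),("top",[-40,-90,10],T(511,503)),("top",[-40,90,10],T(32,356)),
("side",[-40,-90,10],S(193,703)),("side",[-40,90,10],S(30,470)),
("side",H(0,62,14),S(162,160)),("side",H(0,-62,14),S(287,288)),("side",H(0,-62,-14),S(288,371)),
("side",H(-16,55,0),S(121,210)),("side",H(-16,-55,0),S(232,328)),
("side",[14,-30,175],S(298,129)),("side",[14,-54,175],S(322,153)),("side",[14,54,175],S(208,46)),
("top",H(0,62,14),T(120,216)),("top",H(0,-62,14),T(470,324)),("top",H(-14,55,0),T(126,263)),("top",H(-14,-55,0),T(447,359))]
for sel in (None,"top","side"):
    o=[k for k in rk if sel in(None,k[0])]
    p,e=fitpose(o,[.58,.15,-.28,.12],0); print(sel,p.round(4),np.degrees(p[2]));print(e.round(1).tolist())
    g=w(p,[[-.007,0,0]])[0]; print("gap",g.round(4))
E
python3 fit1.py
```

```text
None [ 0.5837  0.1524 -0.2835  0.1201] -16.245621503135393
[[0.0, -0.2], [0.3, -0.3], [-0.0, 0.1], [-0.2, -0.1], [0.1, -0.2], [-0.2, -0.0], [-0.2, -0.3], [0.1, 0.2], [-0.1, 0.1], [0.1, -0.2], [-0.0, 0.1], [-0.2, -0.1], [0.2, -0.0], [-0.0, 0.1], [-0.4, -0.4], [0.9, -0.1], [0.0, 0.3], [-0.2, 0.5]]
gap [0.577  0.1544 0.    ]
top [ 0.5836  0.1525 -0.2817  0.1202] -16.13981371669254
[[-0.0, -0.2], [0.2, -0.3], [-0.0, 0.1], [-0.2, 0.0], [-0.4, -0.3], [0.9, -0.1], [-0.0, 0.3], [-0.2, 0.5]]
gap [0.5769 0.1544 0.    ]
side [ 0.5836  0.152  -0.2861  0.1202] -16.392755034224244
[[0.1, -0.1], [-0.1, 0.0], [-0.1, -0.3], [0.1, 0.2], [-0.2, 0.1], [0.2, -0.2], [-0.0, 0.1], [-0.2, -0.1], [0.1, 0.1], [0.0, 0.1]]
gap [0.5768 0.154  0.    ]
```

Both cameras agree. The rack gap is at (0.577, 0.154) with yaw -16.2° and the pins about 120 mm up. The plate is at (0.561, -0.142) with yaw about 9.7°. Next is a move helper that only prints numbers.

```bash
cat > g.py <<'E'
# usage: g.py x y z jawdeg  -> prints linear/delta_rot fractions from current pose
import sys
from h import *
def go(x,y,z,jaw,quiet=False):
    s=sense(); a=np.radians(jaw); Y=np.array([np.cos(a),np.sin(a),0]); Z=np.array([0,0,-1.]); X=np.cross(Y,Z)
    Rt=R.from_matrix(np.c_[X,Y,Z]); R0=R.from_quat(s["orientation"])
    d=R0.inv().apply(np.array([x,y,z])-s["tcp_pos"])/.15; r=(R0.inv()*Rt).as_rotvec()/(np.pi/2)
    print("lin",d.round(4).tolist(),"rot",r.round(4).tolist())
    y0=R0.as_matrix()[:,1]
    print("t",round(s["clock"],2),"tcp",s["tcp_pos"].round(4),"jaw",np.degrees(np.arctan2(y0[1],y0[0])).round(2),"F",s["wrist_force"].round(1),"M",s["wrist_torque"].round(2),"gap",round(s["finger_gap"],3))
if __name__=="__main__": go(*map(float,sys.argv[1:5]))
E
python3 g.py .25 .43 .30 45
```

```text
lin [-0.9604, -0.6584, -0.4601] rot [-0.0006, 0.0002, 0.3518]
t 0.1 tcp [0.1326 0.5593 0.2309] jaw 76.66 F [-0.4 -0.3  0.4] M [-0.01  0.05  0.01] gap 1.005
```

```bash
python3 -m handwheel '{"linear":[[-0.96,-0.66,-0.46],[-0.96,-0.66,-0.46],[-0.96,-0.66,-0.46],[-0.96,-0.66,-0.46],[-0.96,-0.66,-0.46],[-0.96,-0.66,-0.46]],"delta_rot":[[0,0,0.35],[0,0,0.35],[0,0,0.35],[0,0,0.35],[0,0,0.35],[0,0,0.35]],"hand":[1,1,1,1,1,1]}'; python3 g.py .36 .28 .30 10
```

```text
clock: 0.6
tcp_pos: [0.2533, 0.427, 0.3018]
orientation: [0.386, 0.923, 0.0, 0.001]
wrist_force: [0.9, 0.3, 0.1]
finger_gap: 0.998
lin [-1.1974, -0.1823, 0.0134] rot [0.0013, 0.0006, 0.3848]
t 0.6 tcp [0.2533 0.427  0.3018] jaw 44.63 F [0.9 0.3 0.1] M [-0.01 -0.03  0.02] gap 0.998
```

```bash
python3 -m handwheel '{"linear":[[-1,-0.15,0],[-1,-0.15,0],[-1,-0.15,0],[-1,-0.15,0],[-1,-0.15,0],[-1,-0.15,0]],"delta_rot":[[0,0,0.385],[0,0,0.385],[0,0,0.385],[0,0,0.385],[0,0,0.385],[0,0,0.385]],"hand":[1,1,1,1,1,1]}'; python3 g.py .48 .12 .29 9.7
```

```text
clock: 1.1
tcp_pos: [0.3431, 0.3038, 0.3018]
orientation: [0.646, 0.764, 0.001, 0.001]
wrist_force: [-1.6, 1.5, 0.1]
finger_gap: 1.002
lin [-1.36, 0.6962, 0.0811] rot [0.0013, 0.0004, -0.0016]
t 1.1 tcp [0.3431 0.3038 0.3018] jaw 9.56 F [-1.6  1.5  0.1] M [0.06 0.02 0.03] gap 1.002
```

```bash
python3 -m handwheel '{"linear":[[-1,0.5,0],[-1,0.5,0],[-1,0.5,0],[-1,0.5,0],[-1,0.5,0],[-1,0.5,0]],"delta_rot":[[0,0,0],[0,0,0],[0,0,0],[0,0,0],[0,0,0],[0,0,0]],"hand":[1,1,1,1,1,1]}'; python3 g.py .52 0 .29 9.7
```

```text
clock: 1.6
tcp_pos: [0.4426, 0.1675, 0.3017]
orientation: [0.645, 0.764, 0.0, 0.001]
wrist_force: [-0.5, 1.2, -0.1]
finger_gap: 0.998
lin [-1.1878, 0.321, 0.0793] rot [0.001, 0.0006, -0.0003]
t 1.6 tcp [0.4426 0.1675 0.3017] jaw 9.67 F [-0.5  1.2 -0.1] M [ 0.07 -0.01 -0.03] gap 0.998
```

```bash
python3 -m handwheel '{"linear":[[-1,0.3,0],[-1,0.3,0],[-1,0.3,0],[-1,0.3,0],[-1,0.3,0],[-1,0.3,0]],"delta_rot":[[0,0,0],[0,0,0],[0,0,0],[0,0,0],[0,0,0],[0,0,0]],"hand":[1,1,1,1,1,1]}'; python3 g.py .561 -.142 .23 9.7
```

```text
clock: 2.1
tcp_pos: [0.5123, 0.0279, 0.3013]
orientation: [0.644, 0.765, 0.0, 0.0]
wrist_force: [-0.0, 0.7, -0.0]
finger_gap: 1.001
lin [-1.1715, 0.1262, 0.4761] rot [0.0004, 0.0003, 0.0016]
t 2.1 tcp [0.5123 0.0279 0.3013] jaw 9.84 F [-0.   0.7 -0. ] M [ 0.04 -0.    0.01] gap 1.001
```

```bash
python3 -m handwheel '{"linear":[[-1,0.13,0.4],[-1,0.13,0.4],[-1,0.13,0.4],[-1,0.13,0.4],[-1,0.13,0.4],[-1,0.13,0.4]],"delta_rot":[[0,0,0],[0,0,0],[0,0,0],[0,0,0],[0,0,0],[0,0,0]],"hand":[1,1,1,1,1,1]}'; python3 g.py .561 -.142 .2 9.7; python3 - <<'E'
from ov import *
for n in("side","top"):
    im=vision.snapshot(n); cv2.imwrite(f"pics/{n}1.png",im[:,:,::-1])
s=cv2.imread('pics/side1.png');t=cv2.imread('pics/top1.png')
cv2.imwrite('pics/s1z.png',cv2.resize(s[120:300,250:430],None,fx=3,fy=3))
cv2.imwrite('pics/t1z.png',cv2.resize(t[160:300,220:420],None,fx=3.5,fy=3.5))
E
```

```text
clock: 2.6
tcp_pos: [0.5572, -0.1154, 0.2403]
orientation: [0.643, 0.766, -0.0, -0.001]
wrist_force: [-0.3, 1.0, 0.3]
finger_gap: 0.999
lin [-0.1795, -0.0059, 0.2688] rot [-0.0005, -0.0005, 0.0032]
t 2.6 tcp [ 0.5572 -0.1154  0.2403] jaw 9.99 F [-0.3  1.   0.3] M [0.03 0.05 0.01] gap 0.999
```

View pics/s1z.png

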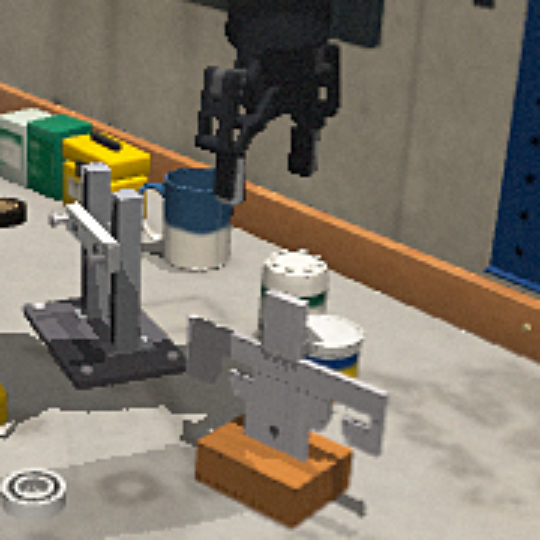

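View pics/t1z.png

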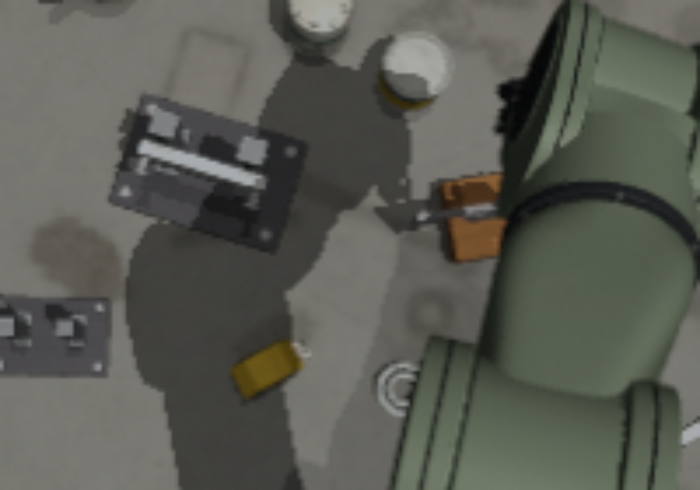

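The open fingers stand above the tab at zoomed (285,180), straddling it across its thickness, and the scene is undisturbed. I'll move over the tab and descend.

```bash
python3 -m handwheel '{"linear":[[-0.18,-0.006,0.1],[-0.18,-0.006,0.25],[-0.18,-0.006,0.4],[-0.18,-0.006,0.55],[-0.18,-0.006,0.68],[-0.18,-0.006,0.68],[-0.18,-0.006,0.68]],"delta_rot":[[0,0,0.003],[0,0,0.003],[0,0,0.003],[0,0,0.003],[0,0,0.003],[0,0,0.003],[0,0,0.003]],"hand":[1,1,1,1,1,1,1]}'; python3 g.py .561 -.142 .138 9.7
```

```text
clock: 3.28
tcp_pos: [0.5616, -0.1387, 0.1399]
orientation: [0.643, 0.766, 0.001, -0.0]
wrist_force: [0.3, 0.2, 0.5]
finger_gap: 1.0
lin [-0.0211, -0.008, 0.0128] rot [0.0005, -0.001, 0.0031]
t 3.28 tcp [ 0.5616 -0.1387  0.1399] jaw 9.98 F [0.3 0.2 0.5] M [ 0.01  0.04 -0.06] gap 1.0
```

```bash
python3 -m handwheel '{"linear":[[-0.021,-0.008,0.013],[-0.021,-0.008,0.013],[-0.021,-0.008,0.013],[-0.021,-0.008,0.013],[-0.021,-0.008,0.013],[-0.021,-0.008,0.013],[-0.021,-0.008,0.013],[-0.021,-0.008,0.013]],"delta_rot":[[0,0,0.002],[0,0,0.002],[0,0,0.002],[0,0,0.002],[0,0,0.002],[0,0,0.002],[0,0,0.002],[0,0,0.002]],"hand":[0.2,-0.2,-0.4,-0.6,-1,-1,-1,-1]}'; python3 g.py .561 -.142 .138 9.7
```

```text
clock: 3.95
tcp_pos: [0.5607, -0.1421, 0.1383]
orientation: [0.644, 0.765, 0.001, -0.001]
wrist_force: [-2.8, -0.2, 7.3]
finger_gap: 0.105
lin [0.0002, 0.0019, 0.0018] rot [0.0002, -0.001, 0.001]
t 3.95 tcp [ 0.5607 -0.1421  0.1383] jaw 9.79 F [-2.8 -0.2  7.3] M [0.   0.98 0.05] gap 0.105
```

```bash
python3 -m handwheel '{"linear":[[0,0,0],[0,0,0],[0,0,0],[0,0,-0.04],[0,0,-0.08],[0,0,-0.12],[0,0,-0.16],[0,0,-0.2]],"delta_rot":[[0,0,0],[0,0,0],[0,0,0],[0,0,0],[0,0,0],[0,0,0],[0,0,0],[0,0,0]],"hand":[-1,-1,-1,-1,-1,-1,-1,-1]}'; python3 g.py .561 -.142 .2 9.7
```

```text
clock: 4.62
tcp_pos: [0.5607, -0.1422, 0.1691]
orientation: [0.644, 0.765, 0.001, -0.0]
wrist_force: [0.6, 0.6, -1.7]
finger_gap: 0.105
lin [0.0012, 0.0021, -0.2063] rot [0.0003, -0.0009, 0.001]
t 4.62 tcp [ 0.5607 -0.1422  0.1691] jaw 9.79 F [ 0.6  0.6 -1.7] M [-0.02 -0.02  0.02] gap 0.105
```

```bash
python3 -m handwheel '{"linear":[[0,0,-0.2],[0,0,-0.4],[0,0,-0.6],[0,0,-0.8],[0,0,-0.97],[0,0,-0.97]],"delta_rot":[[0,0,0],[0,0,0],[0,0,0],[0,0,0],[0,0,0],[0,0,0]],"hand":[-1,-1,-1,-1,-1,-1]}'; python3 g.py .577 .154 .315 -16.25
```

```text
clock: 5.12
tcp_pos: [0.5619, -0.1429, 0.3197]
orientation: [0.644, 0.765, 0.002, 0.003]
wrist_force: [-0.2, -0.5, -1.1]
finger_gap: 0.107
lin [1.9335, 0.4355, 0.0321] rot [0.0047, -0.0002, 0.2893]
t 5.12 tcp [ 0.5619 -0.1429  0.3197] jaw 9.78 F [-0.2 -0.5 -1.1] M [-0.01 -0.05  0.03] gap 0.107
```

```bash
python3 -m handwheel '{"linear":[[0.1,0.02,0],[0.25,0.06,0],[0.4,0.09,0],[0.55,0.12,0],[0.7,0.16,0],[0.85,0.19,0],[0.97,0.22,0],[0.97,0.22,0]],"delta_rot":[[0,0,0.02],[0,0,0.05],[0,0,0.1],[0,0,0.15],[0,0,0.2],[0,0,0.25],[0,0,0.289],[0,0,0.289]],"hand":[-1,-1,-1,-1,-1,-1,-1,-1]}'; python3 g.py .577 .154 .315 -16.25
```

```text
clock: 5.78
tcp_pos: [0.5698, 0.0105, 0.3194]
orientation: [0.8, 0.601, 0.003, 0.001]
wrist_force: [-0.4, 1.5, -2.2]
finger_gap: 0.109
lin [0.9322, -0.2209, 0.0314] rot [0.004, -0.0024, 0.0007]
t 5.78 tcp [0.5698 0.0105 0.3194] jaw -16.18 F [-0.4  1.5 -2.2] M [ 0.07 -0.03 -0.  ] gap 0.109
```

```bash
python3 -m handwheel '{"linear":[[0.15,-0.04,0],[0.3,-0.07,0],[0.45,-0.11,0],[0.6,-0.14,0],[0.75,-0.18,0],[0.9,-0.21,0],[0.932,-0.221,0.03],[0.932,-0.221,0.03],[0.932,-0.221,0.03]],"delta_rot":[[0.004,-0.002,0],[0.004,-0.002,0],[0.004,-0.002,0],[0.004,-0.002,0],[0.004,-0.002,0],[0.004,-0.002,0],[0.004,-0.002,0],[0.004,-0.002,0],[0.004,-0.002,0]],"hand":[-1,-1,-1,-1,-1,-1,-1,-1,-1]}'; python3 g.py .577 .154 .315 -16.25;  python3 - <<'E'
from ov import *
for n in("side","top"):
    im=vision.snapshot(n); cv2.imwrite(f"pics/{n}2.png",im[:,:,::-1])
s=cv2.imread('pics/side2.png');t=cv2.imread('pics/top2.png')
p=sense()["tcp_pos"]
rp=[.5837,.1524,-.2835]; pp=[p[0],p[1],np.radians(-16.2)]
P=[rp,pp];E=[rack(120.1),plate(p[2]*1000-130.3)];c=[(0,255,255),(0,255,0)]
draw(s,'side',P,E,235,100,100,135,5.5,'pics/o5.png',c)
cv2.imwrite('pics/o5r.png',cv2.resize(s[100:235,235:335],None,fx=5.5,fy=5.5,interpolation=cv2.INTER_CUBIC))
draw(t,'top',P,E,225,150,120,100,6,'pics/o6.png',c)
E
```

```text
clock: 6.53
tcp_pos: [0.5769, 0.1532, 0.315]
orientation: [0.8, 0.6, -0.0, -0.0]
wrist_force: [0.1, -0.7, -2.2]
finger_gap: 0.107
lin [0.0054, -0.0008, 0.0002] rot [-0.0001, 0.0, 0.0007]
t 6.53 tcp [0.5769 0.1532 0.315 ] jaw -16.19 F [ 0.1 -0.7 -2.2] M [-0.06  0.02  0.01] gap 0.107
```

View pics/o5.png

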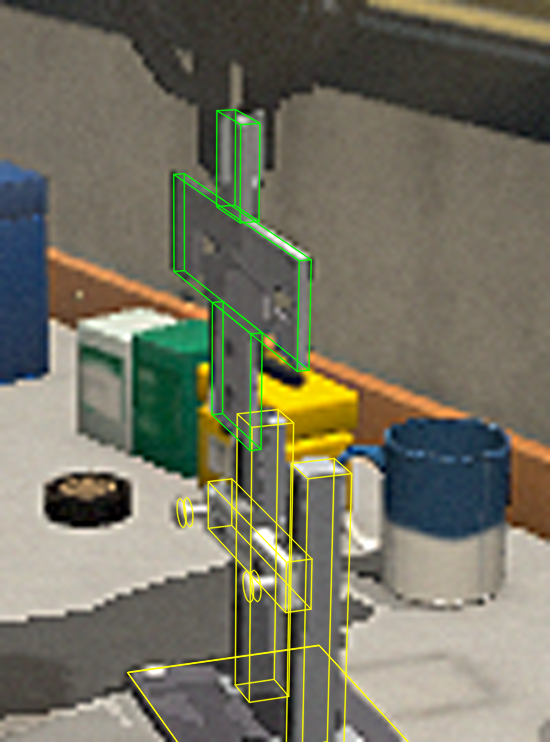

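View pics/o6.png

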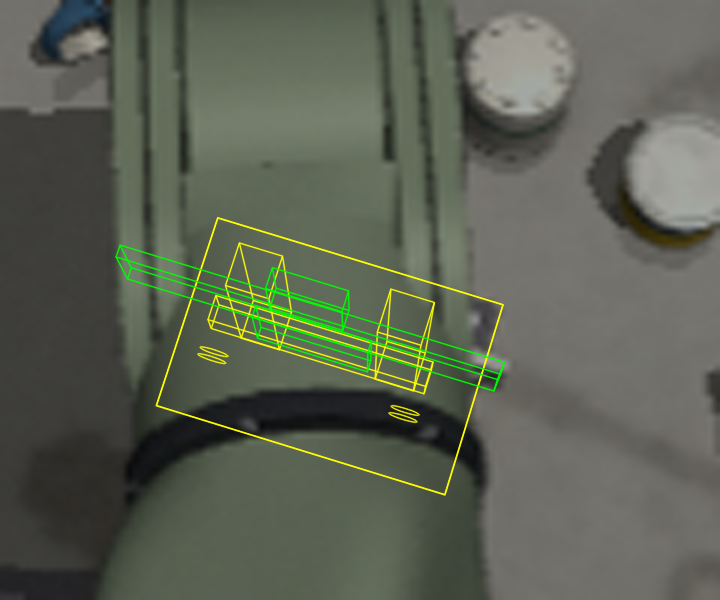

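View pics/o5r.png

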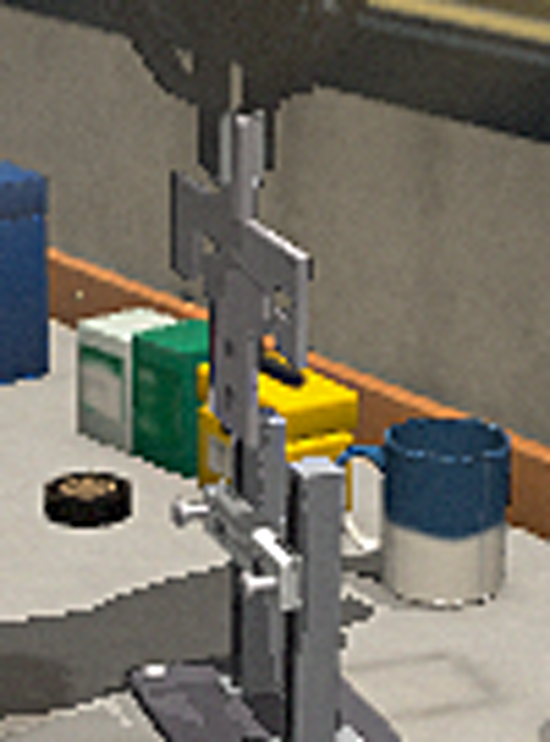

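The plate overlay matches to within about 0.5 px, about 1 mm. I'll descend in stages and watch the force.

```bash
python3 -m handwheel '{"linear":[[0.005,0,0.07],[0.005,0,0.15],[0.005,0,0.22],[0.005,0,0.28],[0.005,0,0.28]],"delta_rot":[[0,0,0],[0,0,0],[0,0,0],[0,0,0],[0,0,0]],"hand":[-1,-1,-1,-1,-1]}'; python3 g.py .577 .154 .205 -16.25;  python3 - <<'E'
from ov import *
for n in("side",):
    im=vision.snapshot(n); cv2.imwrite(f"pics/{n}3.png",im[:,:,::-1])
s=cv2.imread('pics/side3.png')
cv2.imwrite('pics/o7.png',cv2.resize(s[120:215,245:320],None,fx=6,fy=6,interpolation=cv2.INTER_CUBIC))
E
```

```text
clock: 7.05
tcp_pos: [0.577, 0.1526, 0.2722]
orientation: [0.8, 0.6, -0.001, -0.0]
wrist_force: [-0.2, -0.9, -2.7]
finger_gap: 0.109
lin [0.0096, -0.002, 0.4482] rot [-0.0007, 0.0005, -0.0007]
t 7.05 tcp [0.577  0.1526 0.2722] jaw -16.31 F [-0.2 -0.9 -2.7] M [-0.04 -0.04 -0.04] gap 0.109
```

View pics/o7.png

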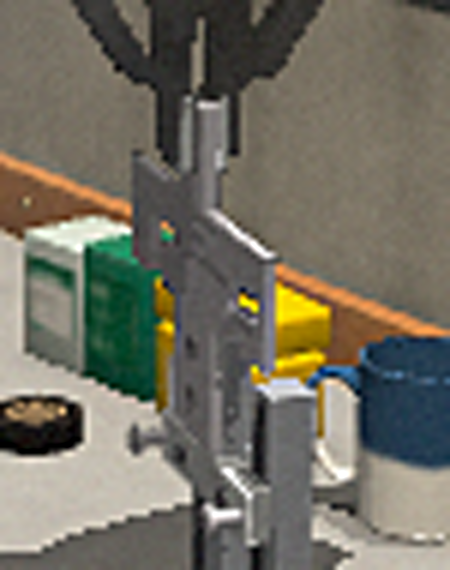

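The leg is just in front of the bar at zoomed (215,470). I'll lower until the crosspiece is just above the pins.

```bash
python3 -m handwheel '{"linear":[[0.012,-0.002,0.03],[0.012,-0.002,0.08],[0.012,-0.002,0.13],[0.012,-0.002,0.18],[0.012,-0.002,0.23],[0.012,-0.002,0.28],[0.012,-0.002,0.33],[0.012,-0.002,0.38],[0.012,-0.002,0.41],[0.012,-0.002,0.41]],"delta_rot":[[0,0,0],[0,0,0],[0,0,0],[0,0,0],[0,0,0],[0,0,0],[0,0,0],[0,0,0],[0,0,0],[0,0,0]],"hand":[-1,-1,-1,-1,-1,-1,-1,-1,-1,-1]}'; python3 g.py .577 .154 .205 -16.25;  python3 - <<'E'
from ov import *
for n in("side",):
    im=vision.snapshot(n); cv2.imwrite(f"pics/{n}4.png",im[:,:,::-1])
s=cv2.imread('pics/side4.png')
cv2.imwrite('pics/o8.png',cv2.resize(s[140:215,250:310],None,fx=8,fy=8,interpolation=cv2.INTER_CUBIC))
p=sense()["tcp_pos"]
rp=[.5837,.1524,-.2835]; pp=[p[0],p[1],np.radians(-16.2)]
P=[rp,pp];E=[rack(120.1),plate(p[2]*1000-130.3)];c=[(0,255,255),(0,255,0)]
draw(s,'side',P,E,250,140,60,75,8,'pics/o9.png',c)
E
```

```text
clock: 7.93
tcp_pos: [0.5771, 0.1545, 0.2107]
orientation: [0.8, 0.6, -0.001, -0.0]
wrist_force: [-1.1, -0.6, -3.5]
finger_gap: 0.111
lin [-0.0033, -0.0, 0.0379] rot [-0.0009, 0.0006, -0.0006]
t 7.93 tcp [0.5771 0.1545 0.2107] jaw -16.31 F [-1.1 -0.6 -3.5] M [0.02 0.04 0.03] gap 0.111
```

View pics/o8.png

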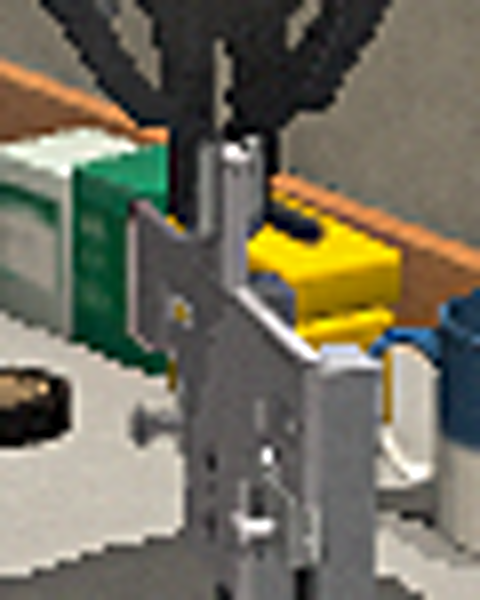

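View pics/o9.png

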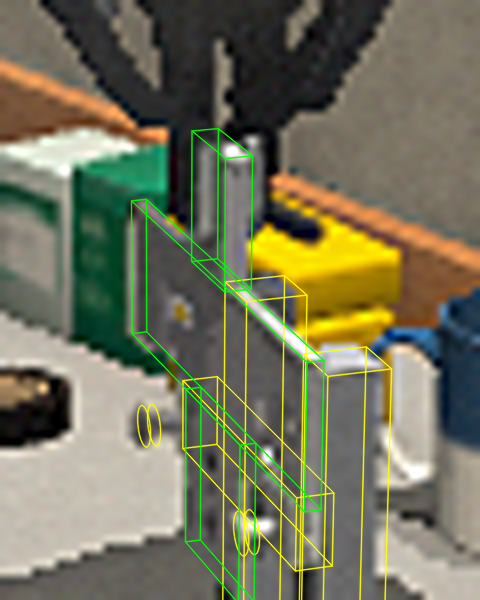

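```bash
python3 -m handwheel '{"linear":[[-0.003,0,0.03],[-0.003,0,0.06],[-0.003,0,0.09],[-0.003,0,0.12],[-0.003,0,0.15],[-0.003,0,0.18],[-0.003,0,0.18]],"delta_rot":[[0,0,0],[0,0,0],[0,0,0],[0,0,0],[0,0,0],[0,0,0],[0,0,0]],"hand":[-1,-1,-1,-1,-1,-1,-1]}'; python3 g.py .577 .154 .178 -16.25;  python3 - <<'E'
from ov import *
for n in("side",):
    im=vision.snapshot(n); cv2.imwrite(f"pics/{n}5.png",im[:,:,::-1])
s=cv2.imread('pics/side5.png')
cv2.imwrite('pics/o10.png',cv2.resize(s[140:215,250:310],None,fx=8,fy=8,interpolation=cv2.INTER_CUBIC))
E
```

```text
clock: 8.57
tcp_pos: [0.5769, 0.154, 0.1834]
orientation: [0.8, 0.6, -0.001, -0.0]
wrist_force: [-0.1, -0.9, -2.3]
finger_gap: 0.109
lin [0.0002, 0.0005, 0.0362] rot [-0.001, 0.0007, -0.0007]
t 8.57 tcp [0.5769 0.154  0.1834] jaw -16.31 F [-0.1 -0.9 -2.3] M [ 0.02  0.01 -0.02] gap 0.109
```

View pics/o10.png

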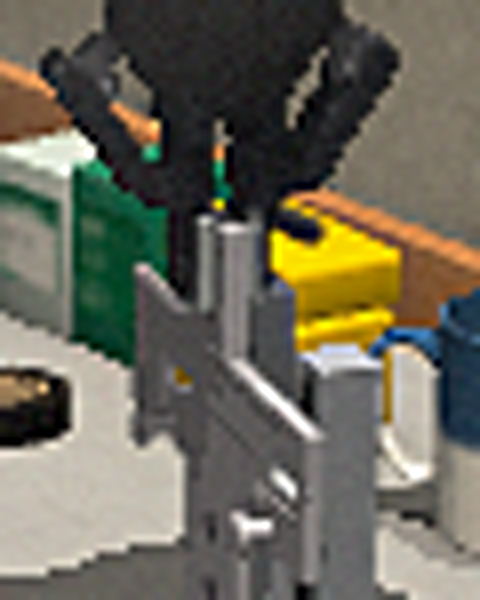

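No contact yet, and the plate is between the heads and the bar. I'll keep going in small steps.

```bash
python3 -m handwheel '{"linear":[[0,0,0.015],[0,0,0.03],[0,0,0.045],[0,0,0.06],[0,0,0.06]],"delta_rot":[[0,0,0],[0,0,0],[0,0,0],[0,0,0],[0,0,0]],"hand":[-1,-1,-1,-1,-1]}'; python3 g.py .577 .154 .165 -16.25
```

```text
clock: 9.03
tcp_pos: [0.5772, 0.1546, 0.1747]
orientation: [0.8, 0.6, -0.0, -0.0]
wrist_force: [2.9, 2.8, -3.6]
finger_gap: 0.11
lin [-0.004, -0.0001, 0.0645] rot [-0.0007, 0.0001, -0.0004]
t 9.03 tcp [0.5772 0.1546 0.1747] jaw -16.28 F [ 2.9  2.8 -3.6] M [ 1.07 -0.5   0.  ] gap 0.11
```

```bash
python3 -m handwheel '{"linear":[[0.007,0.003,0],[0.007,0.003,0],[0.007,0.003,0]],"delta_rot":[[0,0,0],[0,0,0],[0,0,0]],"hand":[-1,-1,-1]}'; python3 g.py .577 .154 .165 -16.25
```

```text
clock: 9.28
tcp_pos: [0.5779, 0.1552, 0.1747]
orientation: [0.8, 0.6, -0.001, -0.0]
wrist_force: [-0.2, 0.3, -2.6]
finger_gap: 0.111
lin [-0.0096, -0.0031, 0.0643] rot [-0.0008, 0.0004, -0.0004]
t 9.28 tcp [0.5779 0.1552 0.1747] jaw -16.29 F [-0.2  0.3 -2.6] M [ 0.06 -0.05 -0.03] gap 0.111
```

```bash
python3 -m handwheel '{"linear":[[0.004,0,0.012],[0.004,0,0.024],[0.004,0,0.036],[0.004,0,0.048],[0.004,0,0.06],[0.004,0,0.07],[0.004,0,0.07]],"delta_rot":[[0,0,0],[0,0,0],[0,0,0],[0,0,0],[0,0,0],[0,0,0],[0,0,0]],"hand":[-1,-1,-1,-1,-1,-1,-1]}'; python3 g.py .577 .154 .165 -16.25
```

```text
clock: 9.87
tcp_pos: [0.5779, 0.1558, 0.1638]
orientation: [0.8, 0.6, -0.001, -0.0]
wrist_force: [0.1, -0.2, -2.7]
finger_gap: 0.106
lin [-0.0132, -0.0025, -0.0079] rot [-0.001, 0.0005, -0.0005]
t 9.87 tcp [0.5779 0.1558 0.1638] jaw -16.29 F [ 0.1 -0.2 -2.7] M [-0.02  0.05  0.  ] gap 0.106
```

```bash
python3 -m handwheel '{"linear":[[0,0,0.008],[0,0,0.015],[0,0,0.02],[0,0,0.02]],"delta_rot":[[0,0,0],[0,0,0],[0,0,0],[0,0,0]],"hand":[-1,-1,-1,-1]}'; python3 -m handwheel '{"linear":[[0,0,0.007],[0,0,0.007]],"delta_rot":[[0,0,0],[0,0,0]],"hand":[-1,-1]}'
```

```text
clock: 10.2
tcp_pos: [0.5779, 0.1558, 0.1606]
orientation: [0.8, 0.6, -0.001, -0.0]
wrist_force: [0.5, -0.2, -2.4]
finger_gap: 0.109
clock: 10.37
tcp_pos: [0.5778, 0.1558, 0.1594]
orientation: [0.8, 0.6, -0.001, -0.0]
wrist_force: [0.1, 0.8, -1.9]
finger_gap: 0.107
```

```bash
python3 -m handwheel '{"linear":[[0,0,0.007],[0,0,0.007]],"delta_rot":[[0,0,0],[0,0,0]],"hand":[-1,-1]}'; python3 -m handwheel '{"linear":[[0,0,0.007],[0,0,0.007]],"delta_rot":[[0,0,0],[0,0,0]],"hand":[-1,-1]}'
```

```text
clock: 10.53
tcp_pos: [0.5777, 0.1558, 0.1582]
orientation: [0.8, 0.6, -0.001, -0.001]
wrist_force: [0.6, -0.4, -3.0]
finger_gap: 0.112
clock: 10.7
tcp_pos: [0.5779, 0.1557, 0.1576]
orientation: [0.8, 0.6, -0.001, -0.0]
wrist_force: [-1.8, -0.4, 6.0]
finger_gap: 0.107
```

The pins are felt at TCP z of about 0.158, where Fz jumped from -2.7 to +6 N. I'll look before letting go.

```bash
python3 g.py .577 .154 .158 -16.25;  python3 - <<'E'
from ov import *
im=vision.snapshot("side"); cv2.imwrite(f"pics/side6.png",im[:,:,::-1])
s=cv2.imread('pics/side6.png')
cv2.imwrite('pics/o11.png',cv2.resize(s[140:215,250:310],None,fx=8,fy=8,interpolation=cv2.INTER_CUBIC))
E
```

```text
lin [-0.0125, -0.0026, -0.0027] rot [-0.001, 0.0004, -0.0005]
t 10.7 tcp [0.5779 0.1557 0.1576] jaw -16.3 F [-1.8 -0.4  6. ] M [-0.    0.55  0.09] gap 0.107
```

View pics/o11.png

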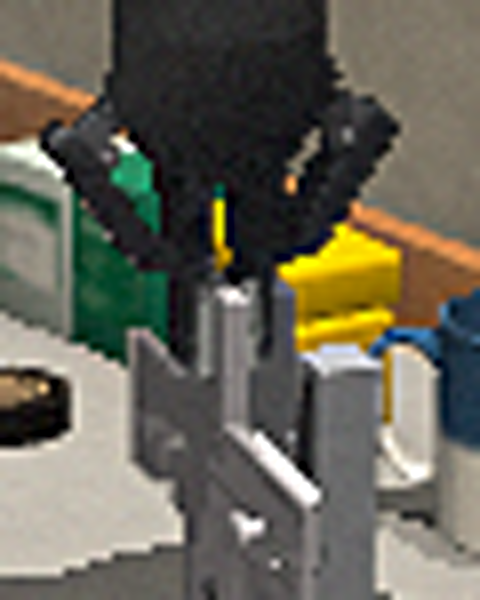

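Both pin heads show in front of the plate at zoomed (165,440) and (248,527), so it is seated. Releasing.

```bash
python3 -m handwheel '{"linear":[[0,0,-0.002],[0,0,-0.002],[0,0,-0.002],[0,0,-0.002],[0,0,-0.002]],"delta_rot":[[0,0,0],[0,0,0],[0,0,0],[0,0,0],[0,0,0]],"hand":[-0.7,-0.5,-0.3,-0.3,-0.3]}'; python3 g.py .577 .154 .158 -16.25;  python3 - <<'E'
from ov import *
im=vision.snapshot("side"); cv2.imwrite(f"pics/side7.png",im[:,:,::-1])
s=cv2.imread('pics/side7.png')
cv2.imwrite('pics/o12.png',cv2.resize(s[140:215,250:310],None,fx=8,fy=8,interpolation=cv2.INTER_CUBIC))
E
```

```text
clock: 11.17
tcp_pos: [0.5779, 0.1557, 0.1579]
orientation: [0.8, 0.6, -0.001, -0.0]
wrist_force: [-0.5, 0.2, 0.4]
finger_gap: 0.35
lin [-0.0127, -0.0025, -0.0008] rot [-0.001, 0.0004, -0.0005]
t 11.17 tcp [0.5779 0.1557 0.1579] jaw -16.3 F [-0.5  0.2  0.4] M [ 0.05  0.1  -0.02] gap 0.35
```

View pics/o12.png

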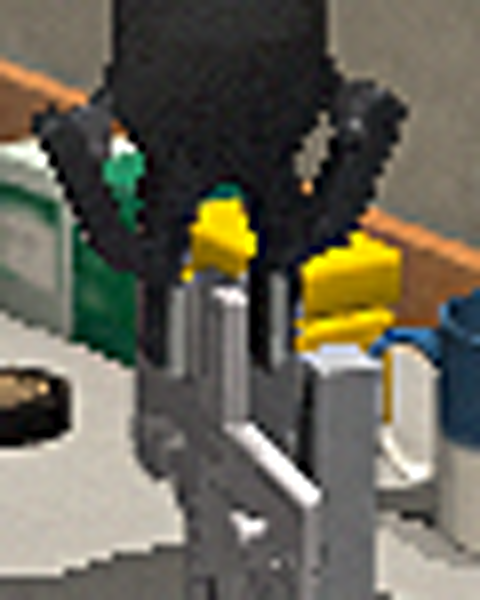

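The plate hangs free. Retracting straight up, then moving to the plate's right end.

```bash
python3 -m handwheel '{"linear":[[0,0,-0.04],[0,0,-0.12],[0,0,-0.24],[0,0,-0.4],[0,0,-0.55],[0,0,-0.6],[0,0,-0.6]],"delta_rot":[[0,0,0],[0,0,0],[0,0,0],[0,0,0],[0,0,0],[0,0,0],[0,0,0]],"hand":[-0.3,-0.3,-0.3,-0.3,-0.3,-0.3,-0.3]}'; python3 g.py .542 .0344 .25 -16.25
```

```text
clock: 11.8
tcp_pos: [0.5786, 0.1558, 0.2498]
orientation: [0.8, 0.6, 0.001, 0.0]
wrist_force: [-0.7, -0.3, -0.1]
finger_gap: 0.353
lin [-0.8454, -0.0073, -0.0018] rot [0.0006, -0.0006, -0.0005]
t 11.8 tcp [0.5786 0.1558 0.2498] jaw -16.29 F [-0.7 -0.3 -0.1] M [-0.   -0.01  0.03] gap 0.353
```

```bash
python3 - <<'E'
from h import *
p=[.5837,.1524,-.2835]
t=np.array
from h import w
for y in(-.125,-.106,-.0795):print(y,w(p,[[-.007,y,0]])[0].round(4))
E
```

```text
-0.125 [0.542  0.0343 0.    ]
-0.106 [0.5473 0.0526 0.    ]
-0.0795 [0.5547 0.078  0.    ]
```

```bash
python3 -m handwheel '{"linear":[[-0.15,0,0],[-0.35,0,0],[-0.55,0,0],[-0.75,-0.007,0],[-0.845,-0.007,0],[-0.845,-0.007,0],[-0.845,-0.007,0]],"delta_rot":[[0,0,0],[0,0,0],[0,0,0],[0,0,0],[0,0,0],[0,0,0],[0,0,0]],"hand":[-1,-1,-1,-1,-1,-1,-1]}'; python3 g.py .542 .0344 .117 -16.25;python3 - <<'E'
from ov import *
im=vision.snapshot("side"); cv2.imwrite(f"pics/side8.png",im[:,:,::-1])
s=cv2.imread('pics/side8.png')
rp=[.5837,.1524,-.2835];pp=w(rp,[[-.007,.0015,0]])[0]; pp=[pp[0],pp[1],rp[2]]
cv2.imwrite('pics/o13.png',cv2.resize(s[100:240,230:340],None,fx=5,fy=5,interpolation=cv2.INTER_CUBIC))
draw(s,'side',[rp,pp],[rack(118),plate(28)],250,140,60,75,8,'pics/o14.png',[(0,255,255),(0,255,0)])
E
```

```text
clock: 12.38
tcp_pos: [0.542, 0.0344, 0.2493]
orientation: [0.8, 0.599, 0.001, -0.0]
wrist_force: [0.5, 1.4, -0.2]
finger_gap: -0.001
lin [-0.001, -0.0002, 0.8819] rot [0.0002, -0.0007, -0.001]
t 12.38 tcp [0.542  0.0344 0.2493] jaw -16.34 F [ 0.5  1.4 -0.2] M [ 0.   -0.01  0.05] gap -0.001
```

View pics/o13.png

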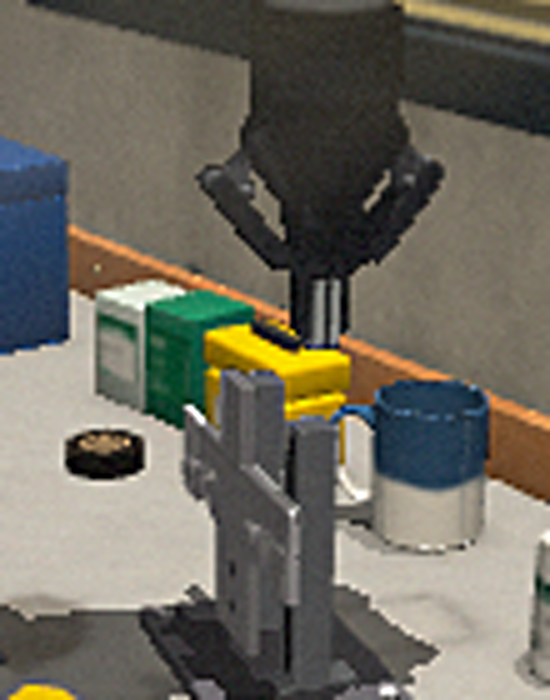

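View pics/o14.png

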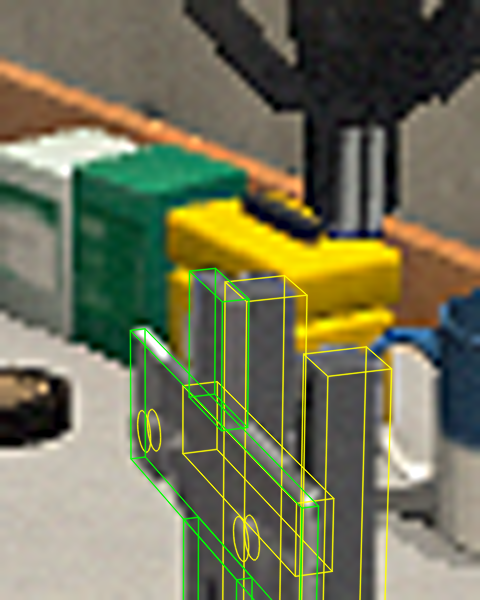

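The hung plate matches its predicted pose and the fingers are shut. Lowering beside its right end.

```bash
python3 -m handwheel '{"linear":[[0,0,0.1],[0,0,0.25],[0,0,0.4],[0,0,0.55],[0,0,0.7],[0,0,0.82],[0,0,0.88],[0,0,0.88]],"delta_rot":[[0,0,0],[0,0,0],[0,0,0],[0,0,0],[0,0,0],[0,0,0],[0,0,0],[0,0,0]],"hand":[-1,-1,-1,-1,-1,-1,-1,-1]}'; python3 g.py .5473 .0526 .117 -16.25;python3 - <<'E'
from ov import *
im=vision.snapshot("side"); cv2.imwrite(f"pics/side9.png",im[:,:,::-1])
s=cv2.imread('pics/side9.png')
cv2.imwrite('pics/o15.png',cv2.resize(s[120:220,240:340],None,fx=6,fy=6,interpolation=cv2.INTER_CUBIC))
E
```

```text
clock: 13.1
tcp_pos: [0.5416, 0.0363, 0.1155]
orientation: [0.8, 0.6, -0.001, -0.001]
wrist_force: [-0.9, 0.5, -0.2]
finger_gap: -0.003
lin [0.1149, 0.006, -0.0103] rot [-0.0015, -0.0003, 0.0006]
t 13.1 tcp [0.5416 0.0363 0.1155] jaw -16.2 F [-0.9  0.5 -0.2] M [ 0.01 -0.01  0.03] gap -0.003
```

View pics/o15.png

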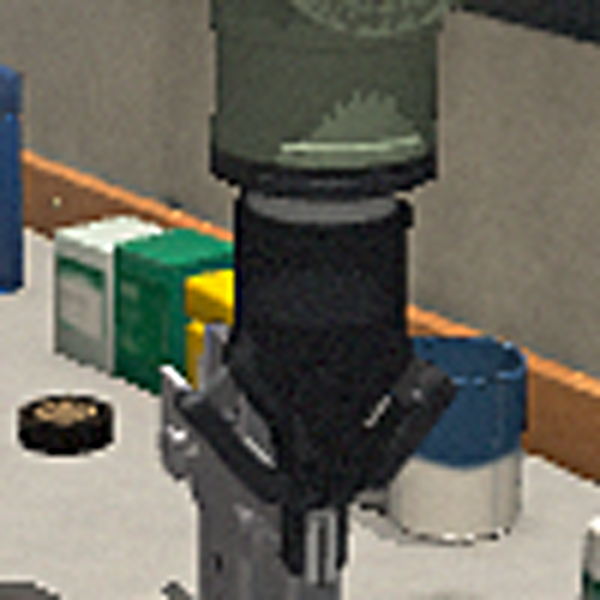

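```bash
python3 -m handwheel '{"linear":[[0.03,0.006,-0.01],[0.06,0.006,-0.01],[0.09,0.006,-0.01],[0.1,0.006,-0.01],[0.1,0.006,-0.01]],"delta_rot":[[-0.001,0,0],[-0.001,0,0],[-0.001,0,0],[-0.001,0,0],[-0.001,0,0]],"hand":[-1,-1,-1,-1,-1]}'; python3 -m handwheel '{"linear":[[0.015,0,0],[0.03,0,0],[0.045,0,0],[0.06,0,0]],"delta_rot":[[0,0,0],[0,0,0],[0,0,0],[0,0,0]],"hand":[-1,-1,-1,-1]}'; python3 g.py .5547 .078 .117 -16.25
```

```text
clock: 13.57
tcp_pos: [0.5474, 0.0509, 0.1186]
orientation: [0.799, 0.601, 0.001, 0.0]
wrist_force: [0.2, -0.8, -0.0]
finger_gap: 0.002
clock: 13.9
tcp_pos: [0.5499, 0.0596, 0.1187]
orientation: [0.8, 0.601, 0.001, 0.0]
wrist_force: [-0.5, -2.6, 0.5]
finger_gap: 0.005
lin [0.1269, -0.0038, 0.0115] rot [0.0008, -0.0007, 0.0008]
t 13.9 tcp [0.5499 0.0596 0.1187] jaw -16.18 F [-0.5 -2.6  0.5] M [-0.49  0.13  0.  ] gap 0.005
```

```bash
python3 -m handwheel '{"linear":[[0.015,0,0],[0.03,0,0],[0.045,0,0],[0.06,0,0],[0.075,0,0]],"delta_rot":[[0,0,0],[0,0,0],[0,0,0],[0,0,0],[0,0,0]],"hand":[-1,-1,-1,-1,-1]}'; python3 g.py .5547 .078 .117 -16.25;python3 - <<'E'
from ov import *
im=vision.snapshot("side"); cv2.imwrite(f"pics/side10.png",im[:,:,::-1])
s=cv2.imread('pics/side10.png')
cv2.imwrite('pics/o16.png',cv2.resize(s[120:220,240:340],None,fx=6,fy=6,interpolation=cv2.INTER_CUBIC))
E
```

```text
clock: 14.32
tcp_pos: [0.5532, 0.0705, 0.1187]
orientation: [0.8, 0.601, 0.001, 0.0]
wrist_force: [-0.2, -2.8, 1.2]
finger_gap: -0.002
lin [0.0506, -0.004, 0.0115] rot [0.0008, -0.0007, 0.0008]
t 14.32 tcp [0.5532 0.0705 0.1187] jaw -16.18 F [-0.2 -2.8  1.2] M [-0.47  0.17  0.01] gap -0.002
```

View pics/o16.png

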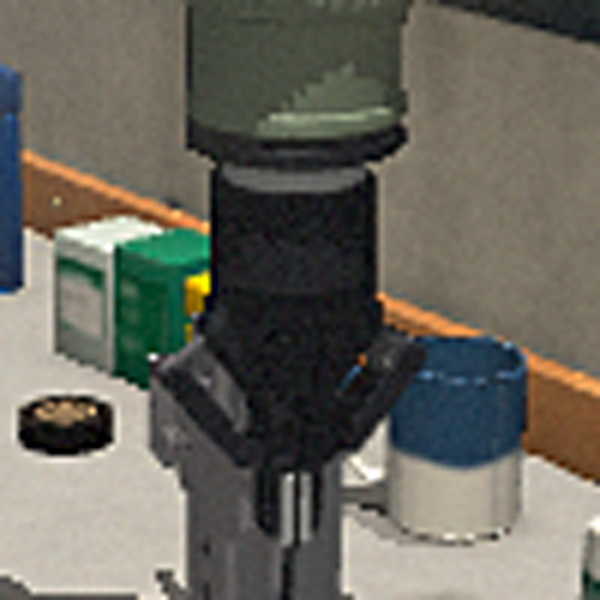

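It slides at about 3 N. Continuing in small steps towards the stop.

```bash
python3 -m handwheel '{"linear":[[0.013,0,0],[0.026,0,0],[0.035,0,0]],"delta_rot":[[0,0,0],[0,0,0],[0,0,0]],"hand":[-1,-1,-1]}'; python3 -m handwheel '{"linear":[[0.01,0,0],[0.02,0,0]],"delta_rot":[[0,0,0],[0,0,0]],"hand":[-1,-1]}'; python3 g.py .5547 .078 .117 -16.25
```

```text
clock: 14.62
tcp_pos: [0.5547, 0.0764, 0.1187]
orientation: [0.799, 0.601, 0.001, 0.0]
wrist_force: [-0.3, -2.3, -0.2]
finger_gap: -0.004
clock: 14.78
tcp_pos: [0.5556, 0.0795, 0.1187]
orientation: [0.799, 0.601, 0.001, 0.0]
wrist_force: [-0.0, -1.9, 0.4]
finger_gap: -0.004
lin [-0.0112, -0.003, 0.0111] rot [0.0007, -0.001, 0.0013]
t 14.78 tcp [0.5556 0.0795 0.1187] jaw -16.14 F [-0.  -1.9  0.4] M [-0.39  0.05  0.01] gap -0.004
```

```bash
python3 -m handwheel '{"linear":[[0.008,0,0],[0.008,0,0]],"delta_rot":[[0,0,0],[0,0,0]],"hand":[-1,-1]}'; python3 -m handwheel '{"linear":[[0.008,0,0],[0.008,0,0]],"delta_rot":[[0,0,0],[0,0,0]],"hand":[-1,-1]}'; python3 g.py .5547 .078 .117 -16.25
```

```text
clock: 14.95
tcp_pos: [0.5557, 0.0797, 0.1186]
orientation: [0.8, 0.601, 0.0, 0.0]
wrist_force: [-2.8, -7.4, 2.3]
finger_gap: 0.001
clock: 15.12
tcp_pos: [0.5557, 0.0798, 0.1186]
orientation: [0.8, 0.6, -0.001, 0.001]
wrist_force: [-2.9, -8.5, 2.3]
finger_gap: -0.004
lin [-0.0132, -0.0034, 0.0109] rot [0.0004, 0.0012, 0.0002]
t 15.12 tcp [0.5557 0.0798 0.1186] jaw -16.23 F [-2.9 -8.5  2.3] M [-1.83  0.74  0.02] gap -0.004
```

```bash
python3 -m handwheel '{"linear":[[0.012,0,0],[0.012,0,0],[0.012,0,0]],"delta_rot":[[0,0,0],[0,0,0],[0,0,0]],"hand":[-1,-1,-1]}'; python3 g.py .542 .0344 .117 -16.25;
```

```text
clock: 15.37
tcp_pos: [0.5558, 0.0798, 0.1187]
orientation: [0.8, 0.6, -0.002, 0.001]
wrist_force: [-4.4, -12.2, 3.5]
finger_gap: 0.005
lin [-0.3164, -0.0032, 0.0125] rot [0.0001, 0.0027, -0.0006]
t 15.37 tcp [0.5558 0.0798 0.1187] jaw -16.31 F [ -4.4 -12.2   3.5] M [-2.35  0.97 -0.03] gap 0.005
```

It's on a hard stop: 12 N with no motion. Backing off.

```bash
python3 -m handwheel '{"linear":[[-0.02,0,0],[-0.05,0,0],[-0.1,0,0],[-0.2,0,0],[-0.32,0,0],[-0.32,0,0]],"delta_rot":[[0,0,0],[0,0,0],[0,0,0],[0,0,0],[0,0,0],[0,0,0]],"hand":[-1,-1,-1,-1,-1,-1]}'; python3 -m handwheel '{"linear":[[0,0,-0.2],[0,0,-0.5],[0,0,-0.8],[0,0,-1],[0,0,-1],[-0.3,0,-1],[-0.7,0,-1],[-1,0,-1],[-1,0,-1],[-1,0,-1]],"delta_rot":[[0,0,0],[0,0,0],[0,0,0],[0,0,0],[0,0,0],[0,0,0],[0,0,0],[0,0,0],[0,0,0],[0,0,0]],"hand":[-1,-1,-1,-1,-1,-1,-1,-1,-1,-1]}'; python3 - <<'E'
from ov import *
for n in("side","top"):
    im=vision.snapshot(n); cv2.imwrite(f"pics/{n}11.png",im[:,:,::-1])
s=cv2.imread('pics/side11.png');t=cv2.imread('pics/top11.png')
rp=[.5837,.1524,-.2835];pp=w(rp,[[-.007,.0265,0]])[0]; pp=[pp[0],pp[1],rp[2]]
for i,q in enumerate((s,t)):
  a=('side','top')[i]; b=((250,140,62,75),(225,165,120,75))[i]; f=(8,6)[i]
  draw(q,a,[rp,pp],[rack(118),plate(28)],*b,f,f'pics/p{i}.png',[(0,255,255),(0,255,0)])
  draw(q,a,[],[],*b,f,f'pics/p{i}r.png',[])
E
```

```text
clock: 15.87
tcp_pos: [0.5416, 0.0301, 0.1191]
orientation: [0.801, 0.598, -0.002, 0.002]
wrist_force: [0.1, -1.9, 0.3]
finger_gap: -0.0
clock: 16.7
tcp_pos: [0.4974, -0.1182, 0.2705]
orientation: [0.803, 0.596, -0.003, 0.003]
wrist_force: [-0.7, -0.4, 0.2]
finger_gap: 0.001
```

View pics/p0.png

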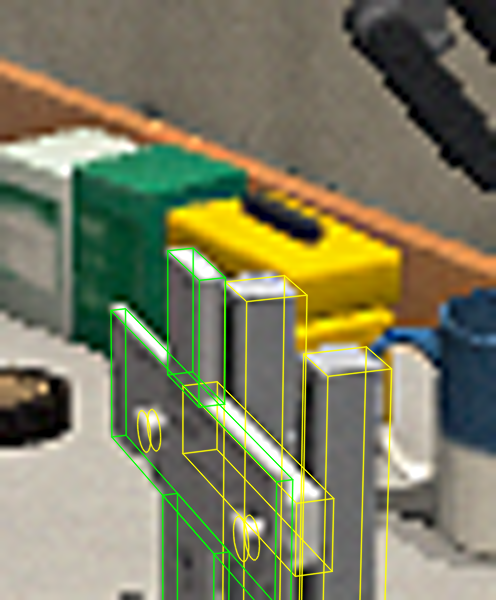

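View pics/p0r.png

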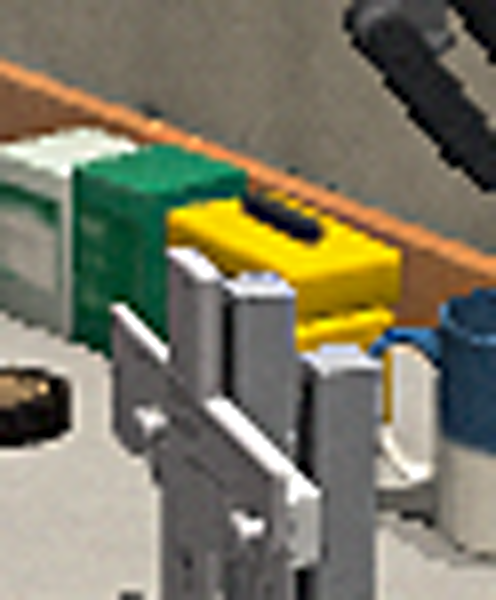

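View pics/p1.png

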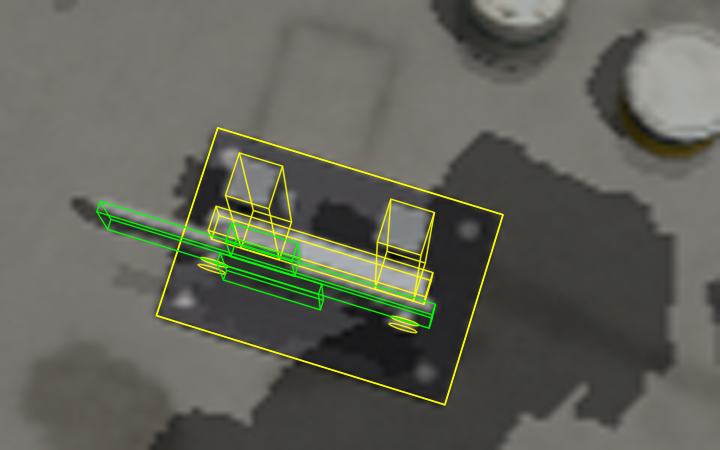

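View pics/top11.png

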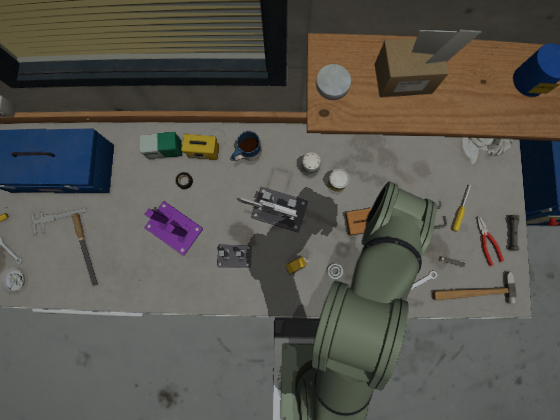

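The plate matches the fully-home pose at +26.5 mm in both views, with both pin heads in front of it at zoomed (152,420) and (248,524). The tape, bearing and tin are where they were, and the robot is clear. Handing in.

```bash
python3 -c "
from bench import ctrl
print(ctrl.finish_job())"
```

```text
the job is handed in; nothing more can be done
None
```

The plate is hanging on the rack's two pins, fully home to the left, and the job was handed in at about 17 s of the 61 s allowed.

- **Hanging:** I lifted the plate from the stand by its tab and lowered it between the bar and the pin heads. The pins touched lightly partway down, which a shift of about 1 mm cleared. It seated with about 8 N of contact, putting the pins about 118 mm up; the camera estimate was 120 mm. I then let go.
- **Sliding:** I pushed the plate's right end with the shut fingers. It slid at about 3 N until it reached a hard stop, where a push of about 12 N gave no further motion.
- **Last checks:** After backing off, both cameras show the plate within about 1 mm of the predicted +26.5 mm home position, with both pin heads in front of it. The tape measure, bearing and tin look unmoved. Apart from the 2 mm pin-height difference, which is within the camera calibration, nothing disagreed or failed.

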